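# Make up the pie kit and the biscuit kit for a baking class

## Robot

A 6-joint arm with a two-finger parallel gripper is mounted at the origin on the work surface. World frame = base frame: x ahead of the robot, y to its left, z up, the work surface at z = 0. Lengths are in m, angles in rad, forces in N, time in s.
With the tool pointing down it reaches from about 0.375 to 0.975 m from the base axis. Payload 3.8 kg.
Tool frame: the origin (TCP) lies at the very end of the fingers, on their centre line; the grasp point (between the pads) lies 19 mm behind it; z points along the fingers, y is the direction in which the jaws open and shut (so a half turn about z gives the same grasp; the last joint's range is limited). The gripper opens to 85 mm and grips with 20 to 120 N. Pads are 22 mm wide; open, the fingers measure 114 mm over their backs; the gripper's body (76 mm by 85 mm) begins 54 mm behind the grasp point. The pads swing forward as they close: fully open they stand 13 mm farther back than shut.
Start: joints at [-1.213, 0.264, 1.604, -0, 1.274, -0.037], TCP at [0.26, -0.623, 0.231] pointing down, gripper open.
Joint ranges: [-2.63, 2.63], [-0.94, 2.18], [0.31, 2.57], [-1.31, 4.45], [0, 2.66], [-2.55, 2.55]. Speed limits (rad/s): [2.57, 2.57, 3.14, 3.14, 3.14, 3.14].

## Interface

Orientations are given as a rotation vector (axis times angle).
In Python, from workcell import bot, viewer, finish_job gives the robot as it stands.
- The arm moves only by the tool servo_tool, never from a script. Its argument "plan" is a list that holds one entry, the list of rows, each a list of 6 numbers: the shift along the tool's x, y, z in cm, then the turn, a rotation vector about the tool's x, y, z in degrees. A call has 1 to 20 rows; each row is the pose to reach, as a shift and turn from the pose measured when the call began, along the tool's axes at that moment; what a row does not reach only later rows make up. A row lasts 1/12 s, in which the tool goes at most 41.7 mm and 7.16 degrees, less where a joint would pass 70% of its speed; a pose out of reach is approached as far as the arm can. A call with a gripper value outside its range is refused whole. "claw" is the finger opening in cm, from 0 to 8.54, set as the call begins (left out, the last holds). The fingers move at their own pace and stop on an object; "grip_force" is the grip in N (left out, the last holds). Time passes only in rows, so rows that repeat a pose let the fingers close. It gives the time, the measured TCP pose, the force and the opening at its end, in the units of the state.
- bot.read_state(): the state, without advancing time (a new reading comes with each control period).
- viewer.read_camera(name): name is "scene" or "top" or "wrist"; returns a dict with "color" (420x560x3 uint8, red, green, blue), "fx", "fy", "cx", "cy" (pixels), "eye" and "rotation" of the camera in the world; the wrist camera has in their place "T_tool_cam" (4x4, takes a point from camera to tool coordinates, whose origin is the TCP and whose axes are the flange's). Camera axes: x right, y down, z forward; pixel columns grow to the right and rows downward; lengths in m; the calibration is good to about 2 mm. A picture is of the moment at which its call begins: read the wrist's pose just before it. There is no depth.
- finish_job(): hands the job in, once; it reports no verdict.
The state is a dict: "time": time; "q": joint angles; "joint_vel": joint speeds; "joint_torque": joint torques, N m; "tool_pos": TCP position; "tcp_rot": TCP orientation; "wrist_force": force on the tool from outside, world axes, zero at the start; "torque": the same for the moment, N m; "width": opening from 0.0 (shut) to 1.0 (fully open).
Only numpy, scipy, OpenCV 4.12 (cv2) and the standard library are available. Lean on these libraries where they do the work, as an engineer would, in place of code of your own. Each camera call takes 0.05 s, during which the arm holds its last target.

## Task

Make up two kits for the baking class from the stock on the bench. Pie kit, in the blue tray: the wooden tamper in the large bay and the yellow-capped jar in the small bay; biscuit kit, in the orange tray: both cutters (the round and the square one) side by side in the large bay and the red-capped jar in the small bay. Set each thing down gently and upright, flat on the tray floor, and leave the green-capped jar, the mixing bowl and the drinking glass where they are.

Things in the scene. Friction and masses are not known exactly. Their poses are not given: they have to be found in the camera images.
- tamper_center (a point): pale wooden tart tamper, standing upright on its wide foot, 80 mm high, 130 g: foot 56 mm in diameter and 16 mm high, tapering to a 26 mm neck (from 24 to 64 mm above the underside), 34 mm disc at the top (68 to 80 mm). Point at its centre, in the neck, 40 mm above its underside; z up its axis. Grip the neck, at this point or up to 12 mm above.
- jar_yellow_center (a point): spice jar with a yellow screw cap and amber body, closed, standing upright: 44 mm diameter, 70 mm high (cap: the top 14 mm), 120 g. Point at its centre, 35 mm above its underside; z up its axis.
- jar_red_center (a point): spice jar with a red screw cap and white body, closed, standing upright: 44 mm diameter, 70 mm high (cap: the top 14 mm), 120 g. Point at its centre, 35 mm above its underside; z up its axis.
- jar_green_center (a point): spice jar with a green screw cap and brown body, closed, standing upright: 44 mm diameter, 70 mm high (cap: the top 14 mm), 120 g. Point at its centre, 35 mm above its underside; z up its axis. Spare stock: belongs to no kit and stays where it is.
- cutter_round_center (a point): round silvery biscuit cutter with an upright round wooden (brown) grip knob on top, standing on the table; 110 g. Its body is 60 mm in diameter, 20 mm high; the knob is 28 mm in diameter and reaches from 26 to 70 mm above the underside. Point on its axis, half-way up (35 mm above its underside); z up. Grip the knob, about 12 mm or more above this point, so that fingertips stay clear of the cutter body.
- cutter_square_center (a point): square copper-coloured biscuit cutter with an upright round black grip knob on top, standing on the table; 110 g. Its body is 50 mm by 50 mm, sides along its x and y, 20 mm high; the knob is 28 mm in diameter and reaches from 26 to 70 mm above the underside. Point on its axis, half-way up (35 mm above its underside); z up. Grip the knob, about 12 mm or more above this point, so that fingertips stay clear of the cutter body.
- tray_blue: blue plastic kit tray, fixed to the table (it does not move). Outside 100 mm (x) by 258 mm (y), rim and divider 20 mm high, walls 4 mm, floor 3 mm thick. Origin at the centre of its underside; y along its length. One divider parallel to x splits it: the large bay is 170 mm (y) by 92 mm (x) inside, centred at y = -40 mm; the small bay is 76 mm (y) by 92 mm (x) inside, centred at y = +87 mm.
- tray_orange: orange plastic kit tray, fixed to the table (it does not move). Outside 100 mm (x) by 258 mm (y), rim and divider 20 mm high, walls 4 mm, floor 3 mm thick. Origin at the centre of its underside; y along its length. One divider parallel to x splits it: the large bay is 170 mm (y) by 92 mm (x) inside, centred at y = -40 mm; the small bay is 76 mm (y) by 92 mm (x) inside, centred at y = +87 mm.
- bowl: round steel mixing bowl, 150 mm across, 60 mm high, loose, at the right-hand (-y) side. Bystander, stays where it is. Origin at the centre of its underside.
- glass: clear drinking glass, 68 mm across, 100 mm high, loose, at the left-hand (+y) side. Bystander, stays where it is. Origin at the centre of its underside.

How it is judged:
At the end, for the whole second after the job is handed in: Tamper (blue tray) and both cutters (orange) are inside the large bays, the yellow-capped (blue) and red-capped jar (orange) in the small bays, anywhere in the bay; each on the tray floor within 6 mm, upright within 0.12 rad, released and slower than 0.02 m/s (x of jar_yellow_center in the frame of tray_blue between -0.03 and 0.03 m and y of jar_yellow_center in the frame of tray_blue between 0.066 and 0.108 m and z of jar_yellow_center in the frame of tray_blue between 0.032 and 0.044 m and angle between each of jar_yellow_center, tamper_center, jar_red_center, cutter_round_center, cutter_square_center's own z axis and vertical below 0.12 rad and linear speed of each of jar_yellow, tamper, jar_red, cutter_round, cutter_square below 0.02 m/s and contact force between each of jar_yellow, tamper, jar_red, cutter_round, cutter_square and the fingers below 0.1 N and x of tamper_center in the frame of tray_blue between -0.026 and 0.026 m and y of tamper_center in the frame of tray_blue between -0.102 and 0.022 m and z of tamper_center in the frame of tray_blue between 0.037 and 0.049 m and x of jar_red_center in the frame of tray_orange between -0.03 and 0.03 m and y of jar_red_center in the frame of tray_orange between 0.066 and 0.108 m and z of jar_red_center in the frame of tray_orange between 0.032 and 0.044 m and x of cutter_round_center in the frame of tray_orange between -0.024 and 0.024 m and y of cutter_round_center in the frame of tray_orange between -0.1 and 0.02 m and z of cutter_round_center in the frame of tray_orange between 0.032 and 0.044 m and x of cutter_square_center in the frame of tray_orange between -0.028 and 0.028 m and y of cutter_square_center in the frame of tray_orange between -0.105 and 0.025 m and z of cutter_square_center in the frame of tray_orange between 0.032 and 0.044 m); the robot touches nothing.
It fails at once if a kit thing is dropped (by more than about 2 cm) or thrown: unheld and faster than 0.6 m/s ((height (world z) of jar_yellow_center below 0.075 m and linear speed of jar_yellow above 0.6 m/s and contact force between jar_yellow and the fingers below 0.05 N) or (height (world z) of tamper_center below 0.075 m and linear speed of tamper above 0.6 m/s and contact force between tamper and the fingers below 0.05 N) or (height (world z) of jar_red_center below 0.075 m and linear speed of jar_red above 0.6 m/s and contact force between jar_red and the fingers below 0.05 N) or (height (world z) of cutter_round_center below 0.075 m and linear speed of cutter_round above 0.6 m/s and contact force between cutter_round and the fingers below 0.05 N) or (height (world z) of cutter_square_center below 0.075 m and linear speed of cutter_square above 0.6 m/s and contact force between cutter_square and the fingers below 0.05 N)).
It fails at once if the green-capped jar is moved by more than 30 mm (distance of jar_green_center from where it was at the start of the episode above 0.03 m).
It fails at once if the mixing bowl is moved by more than 30 mm (distance of bowl from where it was at the start of the episode above 0.03 m).
It fails at once if the drinking glass is moved by more than 30 mm (distance of glass from where it was at the start of the episode above 0.03 m).
It also fails if it takes over 115 s, if anything falls off the work surface, if the arm or the gripper's body presses on something with over 40 N, if the wrist force passes 120 N, or if a joint passes its speed limit or range.

## Working session

There is one attempt and no reset: what is moved stays moved. The work goes in short steps, Python scripts to look and compute and a tool call to move; the robot and the scene stay as the last step left them, time stands still between calls to the robot, and variables do not carry over. Pictures are saved under pics/ and viewed, and the job is handed in when it is done.

Besides the shell and the picture viewer there is one more tool, called by a JSON object that holds its "method" and its "body", one argument or row to a line. servo_tool: Moves the arm, as the interface text tells. Its arguments: {"type":"object","properties":{"plan":{"type":"array"},"claw":{"type":"number"},"grip_force":{"type":"number"}},"required":["plan"]}

```bash
mkdir -p pics; ls; python3 - <<'E'
from workcell import bot, viewer
import cv2,numpy as np
s=bot.read_state(); print(s)
for n in ("scene","top","wrist"):
    c=viewer.read_camera(n)
    cv2.imwrite(f"pics/{n}0.png",c["color"][:,:,::-1])
    print(n,{k:(np.round(v,4).tolist() if k!="color" else 0) for k,v in c.items()})
E
```

```text
pics
{'time': 0.0, 'q': array([-1.21292766e+00,  2.64768647e-01,  1.60535916e+00, -1.89304939e-05,
        1.27367513e+00, -3.69001894e-02]), 'joint_vel': array([-0.00086704, -0.00096548, -0.00028443,  0.00011792, -0.00183298,
       -0.00034483]), 'joint_torque': array([-7.23943012e-04, -5.15114808e+01, -3.67317224e+01, -1.42732092e-04,
        1.30556009e-02,  2.98156874e-05]), 'tool_pos': array([ 0.25934319, -0.62241555,  0.22995958]), 'tcp_rot': array([-3.07845346e+00, -6.15663959e-01,  5.82452069e-04]), 'wrist_force': array([ 1.16260455, -0.00204014, -0.17297853]), 'torque': array([ 0.00160832, -0.04907355,  0.02141972]), 'width': 0.9969359536214998}
scene {'color': 0, 'fx': 440.3738, 'fy': 440.3738, 'cx': 281.9755, 'cy': 214.3652, 'eye': [1.1308, -0.3703, 0.9166], 'rotation': [-2.1601, -1.2606, 0.4486]}
top {'color': 0, 'fx': 491.5085, 'fy': 491.5085, 'cx': 273.2081, 'cy': 204.9009, 'eye': [0.4212, 0.0061, 1.4414], 'rotation': [-2.2163, 2.1517, -0.0889]}
wrist {'color': 0, 'fx': 333.5602, 'fy': 333.5602, 'cx': 281.0551, 'cy': 206.0922, 'T_tool_cam': [[-0.0009, -0.961, -0.2766, 0.0704], [1.0, -0.0006, -0.0011, -0.0007], [0.0009, -0.2766, 0.961, -0.1426], [0.0, 0.0, 0.0, 1.0]]}
```

View pics/top0.png

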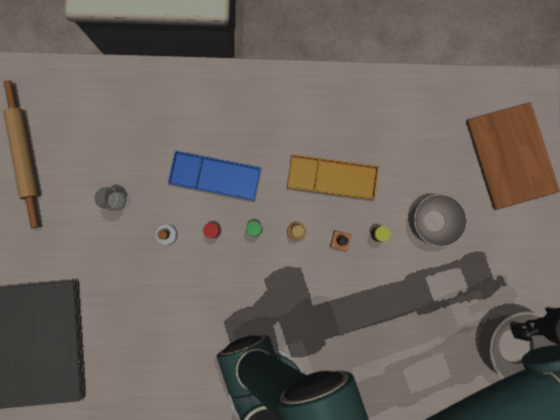

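View pics/scene0.png

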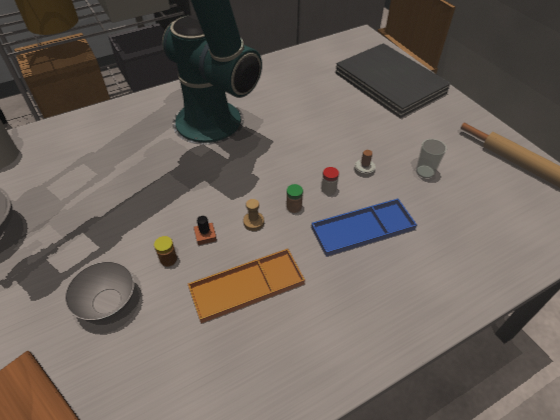

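The top view shows the row of things at row ~235: round cutter (165,235), red jar (211,230), green jar (254,228), tamper (297,231), square cutter (341,240), yellow jar (382,233). The blue tray is at (215,175) and the orange at (333,177), both with the small bay on the left (+y). The glass is at (110,197) and the bowl at (437,219).

```bash
cat > h.py <<'E'
import cv2,numpy as np
from scipy.spatial.transform import Rotation as R
from workcell import bot, viewer
def ray(c,u,v):
    d=np.array([(u-c["cx"])/c["fx"],(v-c["cy"])/c["fy"],1.0])
    M=R.from_rotvec(c["rotation"]).as_matrix()
    return np.array(c["eye"]),M@d
def onz(c,u,v,z):
    e,d=ray(c,u,v); return e+d*(z-e[2])/d[2]
def proj(c,p):
    M=R.from_rotvec(c["rotation"]).as_matrix(); q=M.T@(np.array(p)-c["eye"])
    return c["fx"]*q[0]/q[2]+c["cx"], c["fy"]*q[1]/q[2]+c["cy"]
def tri(c1,p1,c2,p2):
    e1,d1=ray(c1,*p1);e2,d2=ray(c2,*p2)
    s=np.linalg.lstsq(np.c_[d1,-d2],e2-e1,rcond=None)[0]
    a,b=e1+d1*s[0],e2+d2*s[1]; return (a+b)/2,np.linalg.norm(a-b)
def blob(img,lo,hi,roi):
    x0,y0,x1,y1=roi
    h=cv2.cvtColor(img[y0:y1,x0:x1],cv2.COLOR_RGB2HSV)
    m=cv2.inRange(h,np.array(lo),np.array(hi))
    n,l,s,c=cv2.connectedComponentsWithStats(m)
    k=1+np.argmax(s[1:,4]); return c[k]+[x0,y0],s[k,:].tolist(),(l==k)
E
python3 - <<'E'
from h import *
T=viewer.read_camera("top");S=viewer.read_camera("scene")
cv2.imwrite("pics/tz.png",cv2.resize(T["color"][140:270,140:420,::-1],(800,371),interpolation=cv2.INTER_CUBIC))
cv2.imwrite("pics/sz.png",cv2.resize(S["color"][140:330,140:430,::-1],(800,524),interpolation=cv2.INTER_CUBIC))
hsv=cv2.cvtColor(T["color"],cv2.COLOR_RGB2HSV)
for n,(u,v) in dict(red=(211,230),green=(254,228),yel=(382,233),tamp=(297,231),sq=(343,240),sqb=(336,247),knob=(163,235),round=(172,235),table=(250,270),blue=(215,175),or_=(333,177)).items(): print(n,hsv[v,u])
for name,lo,hi in (("blue",(105,150,40),(125,255,255)),("orange",(14,190,60),(24,255,255))):
    c,s,m=blob(T["color"],lo,hi,(150,140,400,215))
    cnt=max(cv2.findContours(m.astype(np.uint8),cv2.RETR_EXTERNAL,cv2.CHAIN_APPROX_NONE)[0],key=len)[:,0]+[150,140]
    P=np.array([onz(T,u,v,.02)[:2] for u,v in cnt]).astype(np.float32)
    print(name,s,cv2.minAreaRect(P),P.mean(0), c)
E
```

```text
red [  1 172 144]
green [ 64 116 136]
yel [ 31 146 150]
tamp [ 22 108 147]
sq [ 8 20 52]
sqb [ 10 144 142]
knob [ 12 150 121]
round [109  13 157]
table [ 14  30 128]
blue [109 160 151]
or_ [ 20 159 146]
blue [19, 12, 91, 48, 2738] ((0.6122321486473083, 0.17600052058696747), (0.2512637674808502, 0.09367123991250992), 80.3633041381836) [0.6123573  0.17693196] [214.02191381 175.30204529]Traceback (most recent call last):
  File "<stdin>", line 8, in <module>
  File "h.py", line 22, in blob
    k=1+np.argmax(s[1:,4]); return c[k]+[x0,y0],s[k,:].tolist(),(l==k)
        ~~~~~~~~~^^^^^^^^^
    return _wrapfunc(a, 'argmax', axis=axis, out=out, **kwds)
    return bound(*args, **kwds)
ValueError: attempt to get argmax of an empty sequence
```

View pics/tz.png

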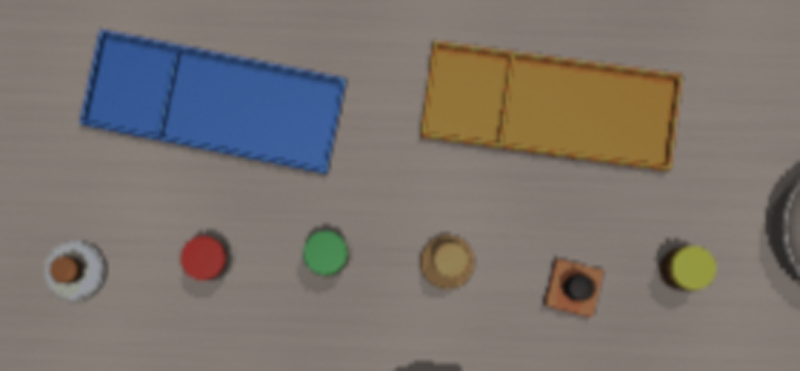

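View pics/sz.png

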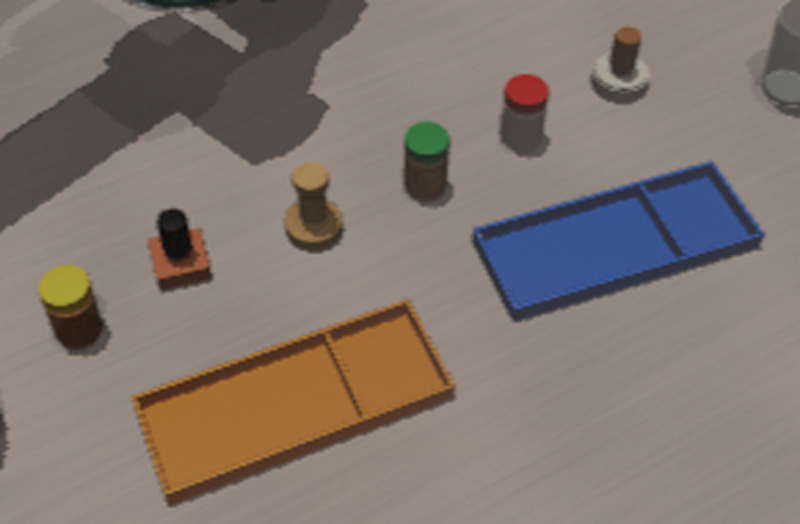

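```bash
cat > m.py <<'E'
from h import *
T=viewer.read_camera("top");S=viewer.read_camera("scene")
def show(n,spec):
    # spec: (lo,hi,roiT,roiS,z)
    lo,hi,rt,rs,z=spec
    a,sa,_=blob(T["color"],lo,hi,rt); b,sb,_=blob(S["color"],lo,hi,rs)
    p,g=tri(T,a,S,b)
    print(n,a.round(1),sa,b.round(1),sb,"onz",onz(T,*a,z)[:2].round(4),onz(S,*b,z)[:2].round(4),"tri",p.round(4),round(g,4))
if __name__=="__main__":
    show("red",((0,140,60),(6,255,255),(195,215,230,250),(310,160,350,185),.07))
    show("green",((50,80,50),(80,255,255),(240,210,270,250),(280,180,310,202),.07))
    show("yel",((25,110,110),(35,255,255),(365,215,400,255),(145,230,190,255),.07))
    show("knobR",((4,90,50),(16,255,255),(150,220,180,250),(350,140,385,172),.06))
    show("sqK",((0,0,0),(180,255,62),(330,230,355,248),(190,210,215,235),.05))
    show("sqAll",((3,110,80),(14,255,255),(325,225,358,255),(185,215,225,250),.02))
    for name,lo,hi,rt,rs in (("blue",(100,80,30),(125,255,255),(150,140,280,215),(300,195,425,258)),("orange",(10,130,40),(24,255,255),(280,140,400,215),(180,245,310,325))):
      for C,r in ((T,rt),(S,rs)):
        c,s,m=blob(C["color"],lo,hi,r)
        cnt=max(cv2.findContours(m.astype(np.uint8),cv2.RETR_EXTERNAL,cv2.CHAIN_APPROX_NONE)[0],key=len)[:,0]+[r[0],r[1]]
        P=np.array([onz(C,u,v,.02)[:2] for u,v in cnt]).astype(np.float32)
        print(name,s,cv2.minAreaRect(P), onz(C,*c,.003)[:2])
    # tamper foot+all, round body: bright/segment by difference from table
    for n,(x0,y0,x1,y1) in dict(tamp=(280,215,315,250),round=(150,220,182,250)).items():
        h=cv2.cvtColor(T["color"][y0:y1,x0:x1],cv2.COLOR_RGB2HSV).astype(int)
        m=(h[...,1]>60) if n=="tamp" else ((h[...,1]<24)&(h[...,2]>100)|(h[...,1]>90))
        nn,l,s,c=cv2.connectedComponentsWithStats(m.astype(np.uint8)); k=1+np.argmax(s[1:,4])
        print(n,s[k],c[k]+[x0,y0],"bbox ctr",s[k][:2]+s[k][2:4]/2+[x0-.5,y0-.5],onz(T,*(s[k][:2]+s[k][2:4]/2+[x0-.5,y0-.5]),.016)[:2])
    c,s,m=blob(T["color"],(18,60,138),(28,255,255),(280,215,315,250)); print("tamp top",c,s,onz(T,*c,.08)[:2])
    for n,p in dict(bowl=(437,219),glass=(104,198)).items(): print(n,onz(T,*p,0)[:2])
E
python3 m.py
```

```text
red [210.9 230. ] [9, 8, 15, 15, 182] [330.5 172.3] [13, 7, 16, 11, 136] onz [0.4519 0.1732] [0.4548 0.172 ] tri [0.4521 0.1738 0.0668] 0.0006
green [253.6 228.1] [7, 11, 15, 15, 183] [294.4 190.1] [7, 4, 16, 13, 158] onz [0.4606 0.0545] [0.4636 0.0527] tri [0.4607 0.0546 0.0663] 0.0001
yel [382.3 233.5] [11, 11, 14, 16, 173] [162.8 243. ] [9, 6, 18, 15, 209] onz [ 0.4562 -0.3049] [ 0.4583 -0.3068] tri [ 0.4562 -0.3061  0.0669] 0.0011
knobR [162.2 234.1] [8, 10, 10, 9, 71] [367.2 152.6] [13, 10, 9, 6, 47] onz [0.4366 0.3102] [0.4317 0.315 ] tri [0.4368 0.3092 0.0666] 0.0011
sqK [341.8 240.1] [7, 6, 11, 9, 76] [203.  224.8] [7, 6, 13, 19, 177] onz [ 0.4347 -0.1951] [ 0.4382 -0.1982] tri [ 0.4344 -0.1965  0.0448] 0.0014
sqAll [339.7 240.6] [6, 6, 20, 20, 197] [204.6 232.9] [9, 8, 22, 18, 185] onz [ 0.4334 -0.1933] [ 0.4406 -0.199 ] tri [ 0.433  -0.1959  0.0094] 0.0024
blue [18, 11, 93, 50, 3006] ((0.6125492453575134, 0.17636266350746155), (0.25688043236732483, 0.09998781979084015), 80.32551574707031) [0.61483653 0.17813185]
blue [12, 4, 105, 53, 2641] ((0.6156084537506104, 0.17396023869514465), (0.25830498337745667, 0.10021056234836578), 80.25977325439453) [0.60970488 0.17546971]
orange [8, 15, 90, 45, 2942] ((0.6178951859474182, -0.16838622093200684), (0.2550939619541168, 0.09917675703763962), 83.88929748535156) [ 0.62030999 -0.17077731]
orange [8, 4, 117, 73, 4150] ((0.6250544786453247, -0.1714324653148651), (0.2564679980278015, 0.10740070790052414), 83.84412384033203) [ 0.61580281 -0.17614312]
tamp [  7   7  19  19 290] [296.17241379 231.26206897] bbox ctr [296. 231.] [ 0.45734859 -0.0666848 ]
round [  5   4  21  22 336] [165.19940476 234.57738095] bbox ctr [165.  234.5] [0.4360568  0.31180641]
tamp top [297.75824176 230.69230769] [13, 11, 11, 11, 91] [ 0.45671846 -0.06825843]
bowl [ 0.50522665 -0.48108773]
glass [0.53793663 0.49917584]
```

Everything agrees across the two views within about 3 mm. Triangulated heights match the given sizes, as do the tray rectangles (about 257 x 100 mm). I'll take the yellow jar first, with the jaws opening along world x.

{"method": "servo_tool", "body": {
  "plan": [
    [[30.4,-21.7,0,0,0,-67.4],[30.4,-21.7,0,0,0,-67.4],[30.4,-21.7,0,0,0,-67.4],[30.4,-21.7,0,0,0,-67.4],[30.4,-21.7,0,0,0,-67.4],[30.4,-21.7,0,0,0,-67.4],[30.4,-21.7,0,0,0,-67.4],[30.4,-21.7,0,0,0,-67.4],[30.4,-21.7,0,0,0,-67.4],[30.4,-21.7,0,0,0,-67.4],[30.4,-21.7,5,0,0,-67.4],[30.4,-21.7,8,0,0,-67.4],[30.4,-21.7,8,0,0,-67.4],[30.4,-21.7,8,0,0,-67.4]]
  ],
  "claw": 8.5,
  "grip_force": 40
}}

```text
time: 1.52
tool_pos: [0.4548, -0.3041, 0.1489]
tcp_rot: [-2.216, -2.217, 0.001]
wrist_force: [0.0, 0.1, 0.3]
width: 0.996
```

```bash
cat >> h.py <<'E'
def go(tx,ty,tz,yaw=90.):
    s=bot.read_state();M=R.from_rotvec(s["tcp_rot"])
    d=M.inv().apply(np.array([tx,ty,tz])-s["tool_pos"])*100
    a=np.deg2rad(yaw);x=[np.cos(a),np.sin(a),0];z=[0,0,-1];G=R.from_matrix(np.c_[x,np.cross(z,x),z])
    print("t",round(s["time"],2),"pos",s["tool_pos"].round(4),"w",round(s["width"],3),"F",s["wrist_force"].round(1),"shift",d.round(2),"turn",np.rad2deg((M.inv()*G).as_rotvec()).round(1),"q",s["q"].round(2))
E
python3 - <<'E'
from h import *
go(.456,-.305,.026)
w=viewer.read_camera("wrist");cv2.imwrite("pics/w1.png",w["color"][:,:,::-1])
E
```

```text
t 1.52 pos [ 0.4548 -0.3041  0.1489] w 0.996 F [0.  0.1 0.3] shift [-0.14  0.18 12.29] turn [-0.3 -0.2  0. ] q [-0.64  0.09  1.96  0.    1.09 -0.64]
```

View pics/w1.png

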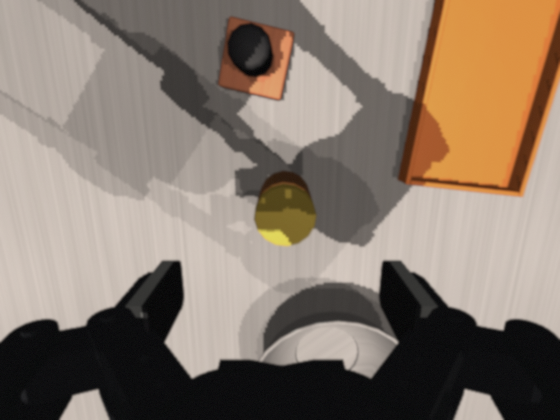

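The wrist view shows the yellow cap at (285,215). The tool axis at cap height should appear at (282,215), so the arm is centred on the jar. Descending and gripping.

{"method": "servo_tool", "body": {
  "plan": [
    [[-0.1,0.2,3,0,0,0],[-0.1,0.2,6,0,0,0],[-0.1,0.2,9,0,0,0],[-0.1,0.2,11,0,0,0],[-0.1,0.2,12.2,0,0,0],[-0.1,0.2,12.2,0,0,0],[-0.1,0.2,12.2,0,0,0]]
  ]
}}

```text
time: 2.15
tool_pos: [0.4596, -0.3077, 0.0311]
tcp_rot: [2.221, 2.221, 0.001]
wrist_force: [-0.2, 0.2, 0.6]
width: 1.0
```

{"method": "servo_tool", "body": {
  "plan": [
    [[0,0,0,0,0,0],[0,0,0,0,0,0],[0,0,0,0,0,0],[0,0,0,0,0,0],[0,0,0,0,0,0],[0,0,0,0,0,0],[0,0,0,0,0,0],[0,0,0,0,0,0],[0,0,0,0,0,0],[0,0,0,0,0,0]]
  ],
  "claw": 3,
  "grip_force": 40
}}

```text
time: 2.98
tool_pos: [0.4605, -0.3086, 0.033]
tcp_rot: [2.219, 2.219, 0.001]
wrist_force: [-1.3, 1.0, 6.1]
width: 0.502
```

```bash
python3 -c "
from h import *
go(.628,.261,.029)"
```

```text
t 2.98 pos [ 0.4605 -0.3086  0.033 ] w 0.502 F [-1.3  1.   6.1] shift [56.96 16.74  0.33] turn [ 0.2  0.1 -0. ] q [-0.64  0.24  2.03 -0.    0.86 -0.64]
```

{"method": "servo_tool", "body": {
  "plan": [
    [[0,0,-1.5,0,0,0],[0,0,-4,0,0,0],[0,0,-7,0,0,0],[0,0,-10,0,0,0],[2,1,-13,0,0,0],[5,2.5,-14,0,0,0],[8.5,4,-14,0,0,0],[12,6,-14,0,0,0],[15.5,8,-14,0,0,0],[19,10,-14,0,0,0],[22.5,12,-14,0,0,0],[26,14,-14,0,0,0],[29.5,15,-14,0,0,0],[33,16,-14,0,0,0],[36.5,16.7,-14,0,0,0],[40,16.7,-14,0,0,0],[43.5,16.7,-14,0,0,0],[47,16.7,-14,0,0,0],[50,16.7,-14,0,0,0],[52.5,16.7,-14,0,0,0]]
  ]
}}

```text
time: 4.65
tool_pos: [0.6267, 0.2193, 0.1726]
tcp_rot: [2.218, 2.221, 0.001]
wrist_force: [0.3, 0.2, -1.2]
width: 0.504
```

```bash
python3 -c "
from h import *
go(.628,.261,.036)"
```

```text
t 4.65 pos [0.6267 0.2193 0.1726] w 0.504 F [ 0.3  0.2 -1.2] shift [ 4.19  0.1  13.65] turn [0.2 0.1 0.1] q [ 0.3   0.28  1.69 -0.    1.17  0.3 ]
```

{"method": "servo_tool", "body": {
  "plan": [
    [[2.5,0.1,1,0,0,0],[4.2,0.1,3,0,0,0],[4.2,0.1,6,0,0,0],[4.2,0.1,9,0,0,0],[4.2,0.1,11,0,0,0],[4.2,0.1,12.3,0,0,0],[4.2,0.1,12.7,0,0,0],[4.2,0.1,12.7,0,0,0],[4.2,0.1,12.7,0,0,0],[4.2,0.1,12.7,0,0,0]]
  ]
}}

```text
time: 5.48
tool_pos: [0.6297, 0.2616, 0.0478]
tcp_rot: [2.217, 2.219, 0.007]
wrist_force: [-0.6, 0.5, -0.2]
width: 0.502
```

```bash
python3 - <<'E'
from h import *
go(.628,.261,.036)
go(.628,.261,.036)
w=viewer.read_camera("wrist");cv2.imwrite("pics/w2.png",w["color"][:,:,::-1])
w=viewer.read_camera("scene");cv2.imwrite("pics/s2.png",cv2.resize(w["color"][100:310,280:560,::-1],(800,600)))
E
```

```text
t 5.48 pos [0.6297 0.2616 0.0478] w 0.502 F [-0.6  0.5 -0.2] shift [-0.06 -0.18  1.18] turn [0.4 0.  0.1] q [ 0.36  0.43  1.74 -0.    0.96  0.36]
t 5.48 pos [0.6297 0.2616 0.0478] w 0.502 F [-0.6  0.5 -0.2] shift [-0.06 -0.18  1.18] turn [0.4 0.  0.1] q [ 0.36  0.43  1.74 -0.    0.96  0.36]
```

View pics/w2.png

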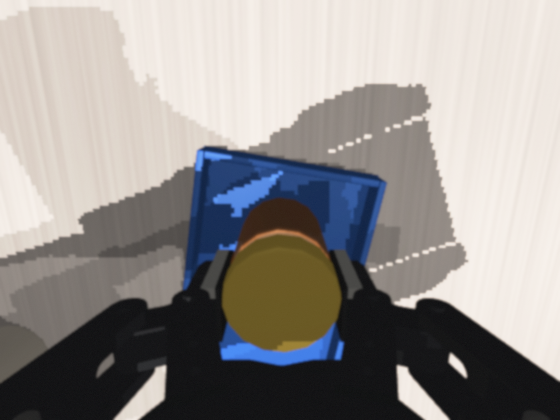

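View pics/s2.png

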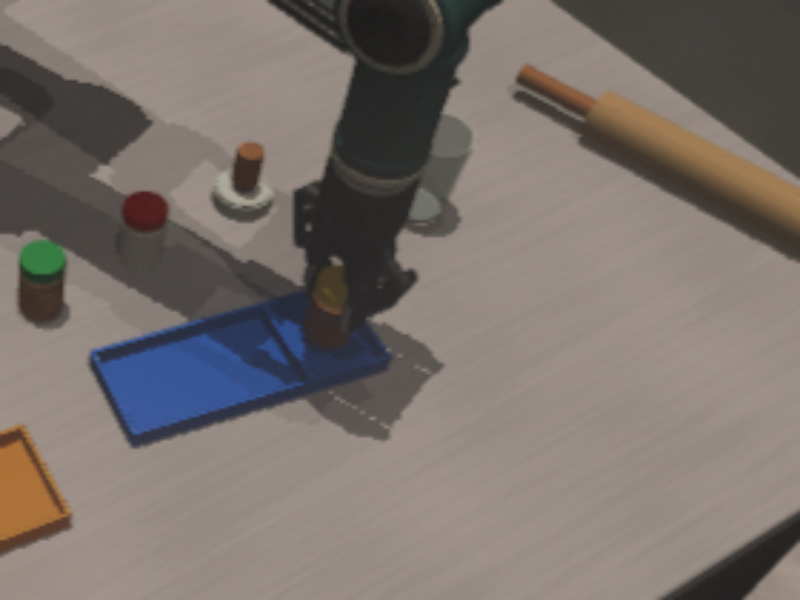

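The jar hangs upright over the small bay: cap at wrist (280,290), bay walls clear on both sides. Lowering the last 12 mm slowly.

{"method": "servo_tool", "body": {
  "plan": [
    [[0,-0.1,0.4,0,0,0],[0,-0.1,0.8,0,0,0],[0,-0.1,1.0,0,0,0],[0,-0.1,1.1,0,0,0],[0,-0.1,1.2,0,0,0],[0,-0.1,1.2,0,0,0],[0,-0.1,1.2,0,0,0],[0,-0.1,1.2,0,0,0]]
  ]
}}

```text
time: 6.25
tool_pos: [0.6282, 0.2615, 0.0361]
tcp_rot: [2.217, 2.22, 0.005]
wrist_force: [-3.1, -0.9, 5.3]
width: 0.506
```

Contact is made at the expected height. Releasing.

{"method": "servo_tool", "body": {
  "plan": [
    [[0,0,0,0,0,0],[0,0,0,0,0,0],[0,0,0,0,0,0],[0,0,0,0,0,0],[0,0,0,0,0,0],[0,0,0,0,0,0],[0,0,-1,0,0,0],[0,0,-3,0,0,0],[0,0,-6,0,0,0],[0,0,-9,0,0,0],[0,0,-11,0,0,0],[0,0,-11,0,0,0]]
  ],
  "claw": 8
}}

```text
time: 7.25
tool_pos: [0.6316, 0.263, 0.1539]
tcp_rot: [2.214, 2.216, 0.022]
wrist_force: [0.8, -0.1, 0.3]
width: 0.937
```

```bash
python3 - <<'E'
from h import *
go(.452,.173,.12)
w=viewer.read_camera("wrist");cv2.imwrite("pics/w3.png",w["color"][:,:,::-1])
E
```

```text
t 7.25 pos [0.6316 0.263  0.1539] w 0.937 F [ 0.8 -0.1  0.3] shift [ -9.   -18.02   3.07] turn [ 0.9 -0.2  0.1] q [ 0.36  0.32  1.67 -0.    1.13  0.36]
```

View pics/w3.png

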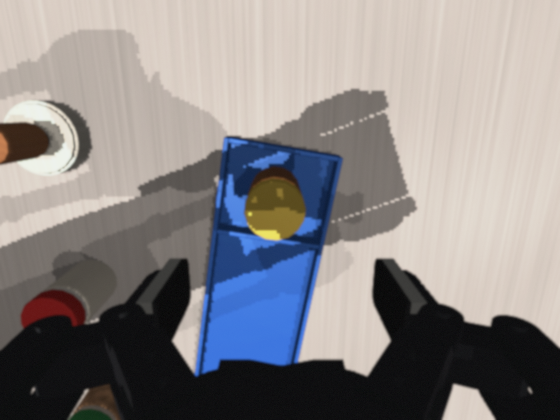

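The yellow jar stands upright in the blue small bay (wrist 275,207). Next the red jar.

{"method": "servo_tool", "body": {
  "plan": [
    [[-2,-4,0,0.9,0,0],[-4,-8,0,0.9,0,0],[-6,-12,0,0.9,0,0],[-8,-16,0,0.9,0,0],[-9,-18,0,0.9,0,0],[-9,-18,2,0.9,0,0],[-9,-18,4,0.9,0,0],[-9,-18,4,0.9,0,0],[-9,-18,4,0.9,0,0]]
  ],
  "claw": 8.5
}}

```text
time: 8.05
tool_pos: [0.449, 0.1718, 0.1068]
tcp_rot: [-2.216, -2.218, 0.007]
wrist_force: [-0.7, 0.1, 0.6]
width: 0.997
```

```bash
python3 - <<'E'
from h import *
go(.452,.173,.026)
w=viewer.read_camera("wrist");cv2.imwrite("pics/w4.png",w["color"][:,:,::-1])
E
```

```text
t 8.05 pos [0.449  0.1718 0.1068] w 0.997 F [-0.7  0.1  0.6] shift [0.11 0.36 8.08] turn [-0.4 -0.1  0.1] q [0.31 0.02 2.13 0.   1.   0.31]
```

View pics/w4.png

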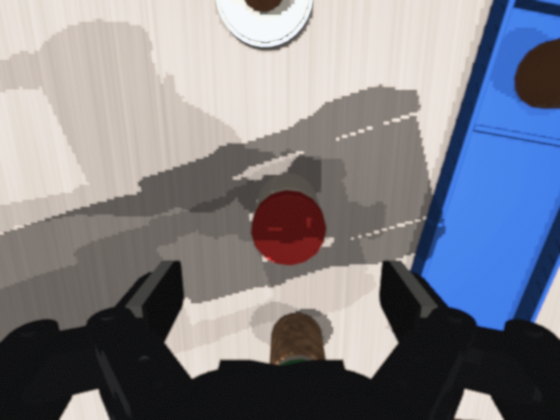

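{"method": "servo_tool", "body": {
  "plan": [
    [[0.3,0.3,2.5,0,0,0],[0.3,0.3,5,0,0,0],[0.3,0.3,7,0,0,0],[0.3,0.3,8.1,0,0,0],[0.3,0.3,8.1,0,0,0],[0.3,0.3,8.1,0,0,0],[0.3,0.3,8.1,0,0,0],[0.3,0.3,8.1,0,0,0]]
  ]
}}

```text
time: 8.77
tool_pos: [0.4547, 0.176, 0.0287]
tcp_rot: [-2.218, -2.22, -0.001]
wrist_force: [-0.0, 0.2, 0.3]
width: 1.0
```

{"method": "servo_tool", "body": {
  "plan": [
    [[0,0,0,0,0,0],[0,0,0,0,0,0],[0,0,0,0,0,0],[0,0,0,0,0,0],[0,0,0,0,0,0],[0,0,0,0,0,0],[0,0,0,0,0,0],[0,0,0,0,0,0],[0,0,0,0,0,0],[0,0,0,0,0,0]]
  ],
  "claw": 3
}}

```text
time: 9.6
tool_pos: [0.455, 0.1761, 0.0295]
tcp_rot: [-2.218, -2.221, -0.002]
wrist_force: [-1.1, -0.4, 4.7]
width: 0.499
```

```bash
python3 -c "
from h import *
go(.628,-.0825,.029)"
```

```text
t 9.6 pos [0.455  0.1761 0.0295] w 0.499 F [-1.1 -0.4  4.7] shift [-25.88  17.27  -0.05] turn [-0.1 -0.2  0.1] q [0.32 0.14 2.17 0.   0.83 0.31]
```

{"method": "servo_tool", "body": {
  "plan": [
    [[0,0,-1.5,0,0,0],[0,0,-4,0,0,0],[0,0,-7,0,0,0],[0,0,-10,0,0,0],[-1,1,-13,0,0,0],[-4,3,-14,0,0,0],[-7,5,-14,0,0,0],[-10,7,-14,0,0,0],[-13,9,-14,0,0,0],[-16,11,-14,0,0,0],[-19,13,-14,0,0,0],[-22,15,-14,0,0,0],[-24.5,16.5,-14,0,0,0],[-25.9,17.3,-14,0,0,0],[-25.9,17.3,-12,0,0,0],[-25.9,17.3,-9,0,0,0],[-25.9,17.3,-6,0,0,0],[-25.9,17.3,-3,0,0,0],[-25.9,17.3,-1.5,0,0,0],[-25.9,17.3,-1.5,0,0,0]]
  ]
}}

```text
time: 11.27
tool_pos: [0.6234, -0.0815, 0.0378]
tcp_rot: [-2.212, -2.215, 0.007]
wrist_force: [0.3, 0.7, -1.5]
width: 0.506
```

```bash
python3 - <<'E'
from h import *
go(.628,-.0825,.0325)
w=viewer.read_camera("wrist");cv2.imwrite("pics/w5.png",w["color"][:,:,::-1])
go(.628,-.0825,.0325)
E
```

```text
t 11.27 pos [ 0.6234 -0.0815  0.0378] w 0.506 F [ 0.3  0.7 -1.5] shift [-0.1   0.47  0.52] turn [-0.7 -0.3  0.1] q [-0.17  0.37  1.86  0.    0.93 -0.17]
t 11.32 pos [ 0.6254 -0.0818  0.0404] w 0.506 F [-0.7  0.7 -0.3] shift [-0.07  0.27  0.79] turn [-0.4 -0.3  0.1] q [-0.17  0.36  1.85  0.    0.93 -0.17]
```

View pics/w5.png

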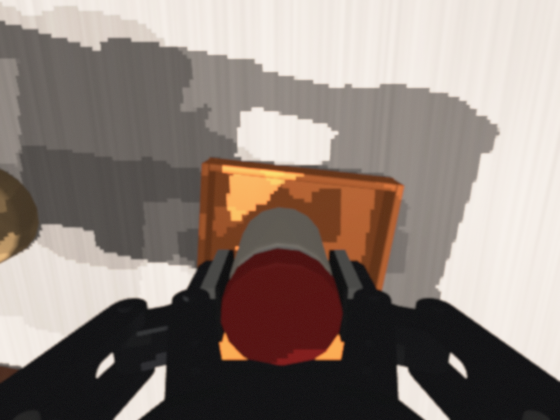

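The red jar hangs centred over the orange small bay. Lowering.

{"method": "servo_tool", "body": {
  "plan": [
    [[0,0.2,0,-0.4,0,0],[0,0.2,0.2,-0.4,0,0],[0,0.2,0.4,-0.4,0,0],[0,0.2,0.6,-0.4,0,0],[0,0.2,0.7,-0.4,0,0],[0,0.2,0.8,-0.4,0,0],[0,0.2,0.8,-0.4,0,0],[0,0.2,0.8,-0.4,0,0]]
  ]
}}

```text
time: 11.98
tool_pos: [0.6273, -0.0818, 0.0325]
tcp_rot: [-2.218, -2.22, -0.004]
wrist_force: [0.1, -0.1, -1.2]
width: 0.507
```

Not yet in contact (-1.2 N is the jar's weight), so I'll lower a few mm more.

{"method": "servo_tool", "body": {
  "plan": [
    [[0,0,0.1,0,0,0],[0,0,0.2,0,0,0],[0,0,0.3,0,0,0],[0,0,0.3,0,0,0],[0,0,0.3,0,0,0]]
  ]
}}

```text
time: 12.4
tool_pos: [0.6274, -0.0818, 0.0324]
tcp_rot: [-2.217, -2.22, -0.004]
wrist_force: [-7.5, 1.5, 15.5]
width: 0.506
```

{"method": "servo_tool", "body": {
  "plan": [
    [[0,0,-0.1,0,0,0],[0,0,-0.1,0,0,0],[0,0,-0.1,0,0,0],[0,0,-0.1,0,0,0],[0,0,-0.1,0,0,0],[0,0,-0.1,0,0,0],[0,0,-1,0,0,0],[0,0,-3,0,0,0],[0,0,-6,0,0,0],[0,0,-9,0,0,0],[0,0,-11,0,0,0],[0,0,-11,0,0,0]]
  ],
  "claw": 8
}}

```text
time: 13.4
tool_pos: [0.6316, -0.083, 0.1495]
tcp_rot: [2.216, 2.219, 0.014]
wrist_force: [1.9, -0.6, 0.5]
width: 0.938
```

```bash
python3 - <<'E'
from h import *
w=viewer.read_camera("wrist");cv2.imwrite("pics/w6.png",w["color"][:,:,::-1])
go(.457,-.067,.12)
E
```

```text
t 13.45 pos [ 0.6303 -0.0828  0.1469] w 0.937 F [ 0.9  0.4 -0.7] shift [  1.59 -17.34   2.58] turn [ 0.4 -0.2  0.1] q [-0.17  0.25  1.78  0.    1.1  -0.18]
```

View pics/w6.png

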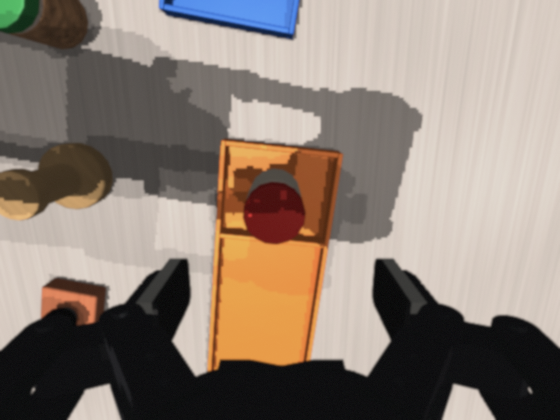

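The red jar stands in the orange small bay (275,212). Next the tamper.

{"method": "servo_tool", "body": {
  "plan": [
    [[0.4,-4,0,0.4,0,0],[0.8,-8,0,0.4,0,0],[1.2,-12,0,0.4,0,0],[1.6,-15.5,0,0.4,0,0],[1.6,-17.3,0,0.4,0,0],[1.6,-17.3,1.5,0.4,0,0],[1.6,-17.3,2.6,0.4,0,0],[1.6,-17.3,2.6,0.4,0,0],[1.6,-17.3,2.6,0.4,0,0],[1.6,-17.3,2.6,0.4,0,0]]
  ],
  "claw": 8.5
}}

```text
time: 14.28
tool_pos: [0.4579, -0.0669, 0.1196]
tcp_rot: [-2.218, -2.221, -0.002]
wrist_force: [0.5, -1.0, -0.1]
width: 0.998
```

```bash
cat >> h.py <<'E'
def axis(z):
    s=bot.read_state(); w=viewer.read_camera("wrist"); Tt=np.array(w["T_tool_cam"]); M=R.from_rotvec(s["tcp_rot"]).as_matrix()
    # pixel where world point straight under TCP at height z appears
    p=M.T@(np.array([0,0,z-s["tool_pos"][2]])); c=Tt[:3,:3].T@(p-Tt[:3,3])
    print("TCP foot at z",z,"px",(w["fx"]*c[0]/c[2]+w["cx"]).round(1),(w["fy"]*c[1]/c[2]+w["cy"]).round(1),"mm/px",(c[2]/w["fx"]*1000).round(2))
    return w
E
python3 - <<'E'
from h import *
w=axis(.08);cv2.imwrite("pics/w7.png",w["color"][:,:,::-1])
go(.457,-.067,.028)
E
```

```text
TCP foot at z 0.08 px 281.4 237.1 mm/px 0.58
t 14.33 pos [ 0.4582 -0.067   0.12  ] w 0.997 F [ 1.2 -0.9  0.8] shift [-0.03 -0.12  9.2 ] turn [-0.  -0.2  0.1] q [-0.2  -0.04  2.16  0.    1.02 -0.2 ]
```

View pics/w7.png

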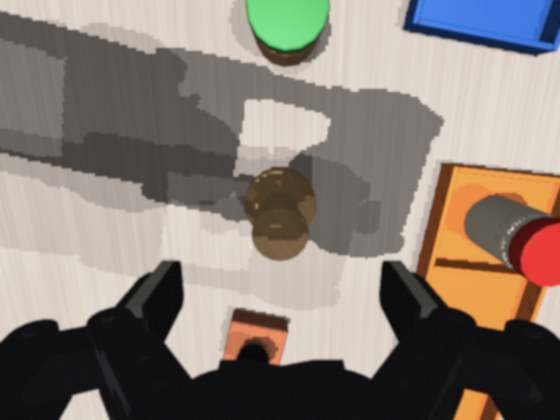

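The tamper's top disc is at (280,233), and the TCP foot is predicted at (281,237), so they are aligned within about 2 mm.

{"method": "servo_tool", "body": {
  "plan": [
    [[0.1,-0.1,2.5,0,0,0],[0.1,-0.1,5,0,0,0],[0.1,-0.1,7.5,0,0,0],[0.1,-0.1,9,0,0,0],[0.1,-0.1,9.2,0,0,0],[0.1,-0.1,9.2,0,0,0],[0.1,-0.1,9.2,0,0,0],[0.1,-0.1,9.2,0,0,0]]
  ]
}}

```text
time: 15.0
tool_pos: [0.4589, -0.0661, 0.0295]
tcp_rot: [-2.22, -2.223, -0.006]
wrist_force: [0.4, -1.0, -0.1]
width: 0.995
```

{"method": "servo_tool", "body": {
  "plan": [
    [[0,0,0,0,0,0],[0,0,0,0,0,0],[0,0,0,0,0,0],[0,0,0,0,0,0],[0,0,0,0,0,0],[0,0,0,0,0,0],[0,0,0,0,0,0],[0,0,0,0,0,0],[0,0,0,0,0,0],[0,0,0,0,0,0],[0,0,0,0,0,0]]
  ],
  "claw": 1.5
}}

```text
time: 15.92
tool_pos: [0.4591, -0.0661, 0.03]
tcp_rot: [2.22, 2.223, 0.006]
wrist_force: [-2.3, -0.3, 5.7]
width: 0.34
```

```bash
python3 -c "
from h import *
go(.607,.136,.032)"
```

```text
t 15.92 pos [ 0.4591 -0.0661  0.03  ] w 0.34 F [-2.3 -0.3  5.7] shift [20.19 14.82 -0.11] turn [ 0.2 -0.1  0.1] q [-0.2   0.09  2.22  0.    0.83 -0.2 ]
```

{"method": "servo_tool", "body": {
  "plan": [
    [[0,0,-1,0,0,0],[0,0,-3,0,0,0],[0,0,-6,0,0,0],[0,0,-9,0,0,0],[1,1,-11.5,0,0,0],[3,2.5,-13,0,0,0],[6,4.5,-13,0,0,0],[9,6.5,-13,0,0,0],[12,8.5,-13,0,0,0],[15,11,-13,0,0,0],[17.5,13,-13,0,0,0],[19.5,14.5,-13,0,0,0],[20.2,14.8,-13,0,0,0],[20.2,14.8,-11,0,0,0],[20.2,14.8,-8,0,0,0],[20.2,14.8,-5,0,0,0],[20.2,14.8,-3,0,0,0],[20.2,14.8,-1.8,0,0,0],[20.2,14.8,-1.5,0,0,0],[20.2,14.8,-1.5,0,0,0]]
  ]
}}

```text
time: 17.58
tool_pos: [0.6058, 0.1356, 0.0451]
tcp_rot: [-2.219, -2.222, -0.003]
wrist_force: [0.1, -0.6, -1.6]
width: 0.343
```

```bash
python3 - <<'E'
from h import *
w=viewer.read_camera("wrist");cv2.imwrite("pics/w8.png",w["color"][:,:,::-1])
w=viewer.read_camera("scene");cv2.imwrite("pics/s8.png",cv2.resize(w["color"][100:310,280:560,::-1],(800,600)))
go(.607,.136,.033)
E
```

```text
t 17.68 pos [0.6079 0.1361 0.0475] w 0.348 F [-0.3  0.3 -1.7] shift [-0.01 -0.1   1.45] turn [ 0.3 -0.2  0.1] q [0.18 0.33 1.88 0.   0.92 0.18]
```

View pics/w8.png

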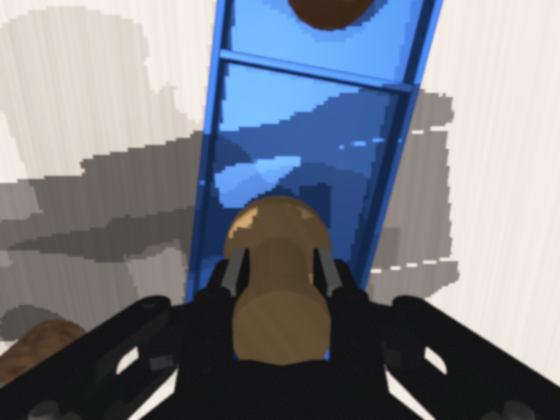

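View pics/s8.png

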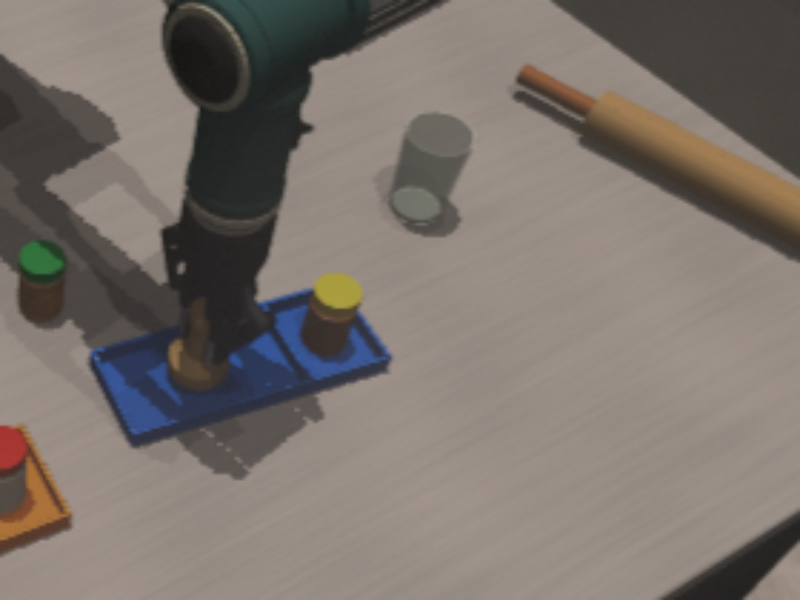

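The tamper hangs upright, centred between the bay walls. Lowering it 14 mm, and 3 mm more if there is no contact.

{"method": "servo_tool", "body": {
  "plan": [
    [[0,-0.1,0.4,0,0,0],[0,-0.1,0.8,0,0,0],[0,-0.1,1.1,0,0,0],[0,-0.1,1.3,0,0,0],[0,-0.1,1.4,0,0,0],[0,-0.1,1.5,0,0,0],[0,-0.1,1.5,0,0,0],[0,-0.1,1.5,0,0,0]]
  ]
}}

```text
time: 18.35
tool_pos: [0.607, 0.1362, 0.0331]
tcp_rot: [2.219, 2.222, 0.009]
wrist_force: [-2.6, 0.0, 5.1]
width: 0.345
```

Contact. Releasing.

{"method": "servo_tool", "body": {
  "plan": [
    [[0,0,0,0,0,0],[0,0,0,0,0,0],[0,0,0,0,0,0],[0,0,0,0,0,0],[0,0,0,0,0,0],[0,0,0,0,0,0],[0,0,-0.5,0,0,0],[0,0,-2,0,0,0],[0,0,-5,0,0,0],[0,0,-8,0,0,0],[0,0,-11,0,0,0],[0,0,-12,0,0,0],[0,0,-12,0,0,0]]
  ],
  "claw": 8
}}

```text
time: 19.43
tool_pos: [0.6094, 0.1364, 0.1578]
tcp_rot: [2.216, 2.218, 0.019]
wrist_force: [1.0, -0.4, 0.9]
width: 0.94
```

```bash
python3 - <<'E'
from h import *
w=viewer.read_camera("wrist");cv2.imwrite("pics/w9.png",w["color"][:,:,::-1])
go(.436,.311,.12)
E
```

```text
t 19.48 pos [0.6077 0.1361 0.155 ] w 0.94 F [-0.5  0.1 -0.2] shift [ 17.5  -17.17   3.41] turn [ 0.5 -0.2  0.1] q [0.18 0.22 1.81 0.   1.11 0.18]
```

View pics/w9.png

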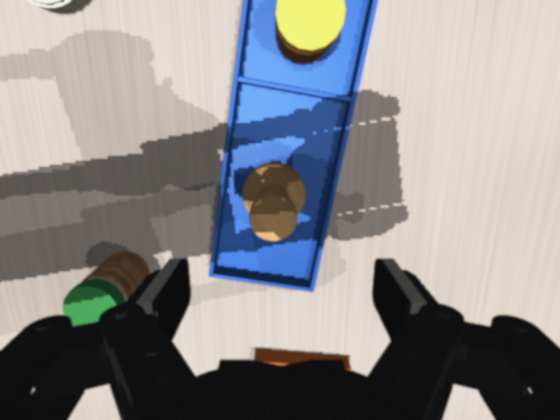

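The tamper stands in the blue large bay (275,200). Next the round cutter.

{"method": "servo_tool", "body": {
  "plan": [
    [[2.5,-2.5,0,0.5,0,0],[5,-5,0,0.5,0,0],[7.5,-7.5,0,0.5,0,0],[10,-10,0,0.5,0,0],[12.5,-12.5,0,0.5,0,0],[15,-15,0,0.5,0,0],[17,-16.8,0.5,0.5,0,0],[17.5,-17.2,2,0.5,0,0],[17.5,-17.2,3.4,0.5,0,0],[17.5,-17.2,3.4,0.5,0,0],[17.5,-17.2,3.4,0.5,0,0],[17.5,-17.2,3.4,0.5,0,0]]
  ],
  "claw": 8.5
}}

```text
time: 20.48
tool_pos: [0.4354, 0.3104, 0.1192]
tcp_rot: [-2.218, -2.221, -0.001]
wrist_force: [0.4, 0.2, 0.2]
width: 0.999
```

```bash
python3 - <<'E'
from h import *
w=axis(.07);cv2.imwrite("pics/w10.png",w["color"][:,:,::-1])
go(.436,.311,.031)
E
```

```text
TCP foot at z 0.07 px 281.5 231.3 mm/px 0.61
t 20.53 pos [0.436  0.3107 0.1199] w 0.996 F [-0.8 -0.3  0.6] shift [ 0.   -0.    8.89] turn [-0.  -0.2  0. ] q [0.57 0.1  2.02 0.   1.03 0.57]
```

View pics/w10.png

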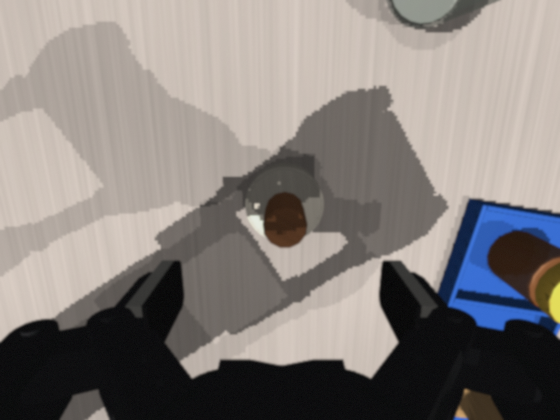

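The knob top is at about (286,226), the predicted foot at (281,231): 2-3 mm off. Correcting and descending.

{"method": "servo_tool", "body": {
  "plan": [
    [[0.2,0.2,2.5,0,0,0],[0.2,0.2,5,0,0,0],[0.2,0.2,7.5,0,0,0],[0.2,0.2,8.7,0,0,0],[0.2,0.2,8.9,0,0,0],[0.2,0.2,8.9,0,0,0],[0.2,0.2,8.9,0,0,0],[0.2,0.2,8.9,0,0,0]]
  ]
}}

```text
time: 21.2
tool_pos: [0.4395, 0.3138, 0.0328]
tcp_rot: [-2.22, -2.221, -0.009]
wrist_force: [0.6, 0.3, 0.2]
width: 0.993
```

{"method": "servo_tool", "body": {
  "plan": [
    [[0,0,0,0,0,0],[0,0,0,0,0,0],[0,0,0,0,0,0],[0,0,0,0,0,0],[0,0,0,0,0,0],[0,0,0,0,0,0],[0,0,0,0,0,0],[0,0,0,0,0,0],[0,0,0,0,0,0],[0,0,0,0,0,0],[0,0,0,0,0,0]]
  ],
  "claw": 1.5
}}

```text
time: 22.12
tool_pos: [0.4395, 0.314, 0.0332]
tcp_rot: [-2.22, -2.221, -0.009]
wrist_force: [-2.0, -0.4, 6.1]
width: 0.317
```

```bash
python3 -c "
from h import *
go(.6185,-.169,.034)"
```

```text
t 22.12 pos [0.4395 0.314  0.0332] w 0.317 F [-2.  -0.4  6.1] shift [-48.3   17.88  -0.29] turn [ 0.1 -0.3  0. ] q [0.57 0.22 2.07 0.   0.85 0.57]
```

{"method": "servo_tool", "body": {
  "plan": [
    [[0,0,-1,0,0,0],[0,0,-3,0,0,0],[0,0,-6,0,0,0],[0,0,-9,0,0,0],[-1,0.5,-12,0,0,0],[-3.5,1.5,-14,0,0,0],[-6.5,3,-14,0,0,0],[-10,4.5,-14,0,0,0],[-13.5,6,-14,0,0,0],[-17,7.5,-14,0,0,0],[-20.5,9,-14,0,0,0],[-24,10.5,-14,0,0,0],[-27.5,12,-14,0,0,0],[-31,13.5,-14,0,0,0],[-34.5,15,-14,0,0,0],[-38,16.5,-14,0,0,0],[-41.5,17.5,-14,0,0,0],[-44.5,17.9,-14,0,0,0],[-46.5,17.9,-14,0,0,0],[-48.3,17.9,-14,0,0,0]]
  ]
}}

```text
time: 23.78
tool_pos: [0.6181, -0.1719, 0.1707]
tcp_rot: [-2.221, -2.219, -0.008]
wrist_force: [-0.3, -0.3, -1.1]
width: 0.316
```

```bash
python3 -c "
from h import *
go(.6185,-.169,.036)"
```

```text
t 23.78 pos [ 0.6181 -0.1719  0.1707] w 0.316 F [-0.3 -0.3 -1.1] shift [2.200e-01 1.000e-02 1.347e+01] turn [ 0.1 -0.3 -0.1] q [-0.31  0.24  1.74  0.01  1.15 -0.31]
```

{"method": "servo_tool", "body": {
  "plan": [
    [[0.2,0,0,0,0,0],[0.2,0,2,0,0,0],[0.2,0,5,0,0,0],[0.2,0,8,0,0,0],[0.2,0,10.5,0,0,0],[0.2,0,12,0,0,0],[0.2,0,12,0,0,0],[0.2,0,12,0,0,0],[0.2,0,12,0,0,0]]
  ]
}}

```text
time: 24.53
tool_pos: [0.6193, -0.1691, 0.052]
tcp_rot: [-2.222, -2.22, -0.009]
wrist_force: [0.3, -0.1, -0.6]
width: 0.322
```

```bash
python3 - <<'E'
from h import *
w=viewer.read_camera("wrist");cv2.imwrite("pics/w11.png",w["color"][:,:,::-1])
go(.6185,-.169,.036)
E
```

```text
t 24.58 pos [ 0.6199 -0.1695  0.0527] w 0.32 F [ 0.3  0.4 -1. ] shift [ 0.04 -0.15  1.67] turn [ 0.3 -0.2 -0. ] q [-0.31  0.36  1.83  0.01  0.95 -0.31]
```

View pics/w11.png

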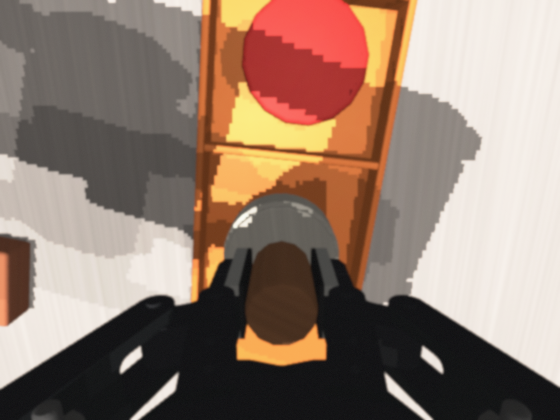

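The round cutter is inside the bay, clear of divider and walls. Lowering.

{"method": "servo_tool", "body": {
  "plan": [
    [[0,-0.1,0.4,0,0,0],[0,-0.1,0.8,0,0,0],[0,-0.1,1.2,0,0,0],[0,-0.1,1.4,0,0,0],[0,-0.1,1.6,0,0,0],[0,-0.1,1.7,0,0,0],[0,-0.1,1.7,0,0,0],[0,-0.1,1.7,0,0,0]]
  ]
}}

```text
time: 25.25
tool_pos: [0.6188, -0.1694, 0.0363]
tcp_rot: [2.222, 2.22, 0.01]
wrist_force: [-2.4, 0.2, 4.6]
width: 0.317
```

Contact. Releasing and going up.

{"method": "servo_tool", "body": {
  "plan": [
    [[0,0,0,0,0,0],[0,0,0,0,0,0],[0,0,0,0,0,0],[0,0,0,0,0,0],[0,0,0,0,0,0],[0,0,0,0,0,0],[0,0,-0.5,0,0,0],[0,0,-2,0,0,0],[0,0,-5,0,0,0],[0,0,-8,0,0,0],[0,0,-11,0,0,0],[0,0,-12,0,0,0],[0,0,-12,0,0,0]]
  ],
  "claw": 8
}}

```text
time: 26.33
tool_pos: [0.6212, -0.1708, 0.1612]
tcp_rot: [2.217, 2.215, 0.016]
wrist_force: [0.2, -0.2, 0.0]
width: 0.936
```

```bash
python3 - <<'E'
from h import *
w=viewer.read_camera("wrist");cv2.imwrite("pics/w12.png",w["color"][:,:,::-1])
go(.434,-.195,.12)
E
```

```text
t 26.38 pos [ 0.6196 -0.1703  0.1583] w 0.939 F [ 0.1  1.  -0.5] shift [ -2.5  -18.58   3.67] turn [ 0.5 -0.2 -0. ] q [-0.31  0.25  1.76  0.01  1.13 -0.31]
```

View pics/w12.png

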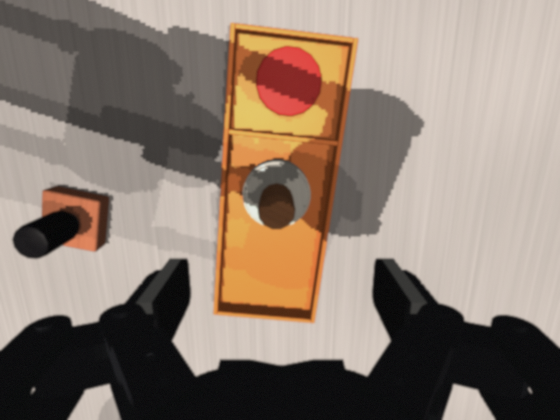

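The round cutter stands in the bay (277,195), with free room behind it. Last, the square cutter.

{"method": "servo_tool", "body": {
  "plan": [
    [[-0.5,-4,0,0.5,0,0],[-1,-8,0,0.5,0,0],[-1.5,-12,0,0.5,0,0],[-2,-16,0,0.5,0,0],[-2.5,-18.2,0,0.5,0,0],[-2.5,-18.6,2,0.5,0,0],[-2.5,-18.6,3.7,0.5,0,0],[-2.5,-18.6,3.7,0.5,0,0],[-2.5,-18.6,3.7,0.5,0,0],[-2.5,-18.6,3.7,0.5,0,0]]
  ],
  "claw": 8.5
}}

```text
time: 27.22
tool_pos: [0.4336, -0.1948, 0.1191]
tcp_rot: [-2.219, -2.218, -0.002]
wrist_force: [0.2, 0.7, 0.3]
width: 0.997
```

```bash
python3 - <<'E'
from h import *
w=axis(.07);cv2.imwrite("pics/w13.png",w["color"][:,:,::-1])
go(.434,-.195,.031)
E
```

```text
TCP foot at z 0.07 px 281.5 231.5 mm/px 0.61
t 27.27 pos [ 0.4343 -0.1951  0.1198] w 0.996 F [ 0.4 -1.1 -0.1] shift [-0.02 -0.02  8.88] turn [-0.  -0.2 -0. ] q [-0.48 -0.01  2.13  0.    1.02 -0.48]
```

View pics/w13.png

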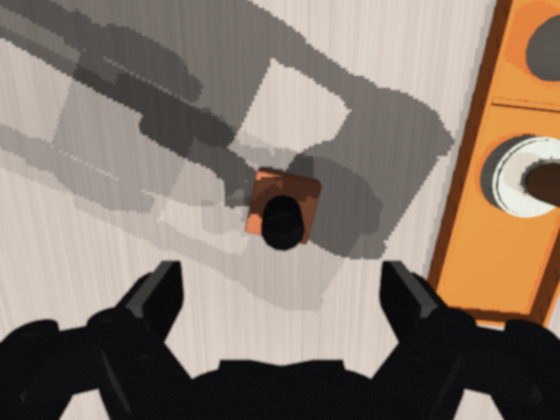

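The knob top is at (283,229), the predicted foot at (281,231): aligned.

{"method": "servo_tool", "body": {
  "plan": [
    [[0,0,2.5,0,0,0],[0,0,5,0,0,0],[0,0,7.5,0,0,0],[0,0,8.7,0,0,0],[0,0,8.9,0,0,0],[0,0,8.9,0,0,0],[0,0,8.9,0,0,0],[0,0,8.9,0,0,0]]
  ]
}}

```text
time: 27.93
tool_pos: [0.4359, -0.1955, 0.0324]
tcp_rot: [2.221, 2.221, 0.004]
wrist_force: [1.8, 0.2, -0.1]
width: 0.997
```

{"method": "servo_tool", "body": {
  "plan": [
    [[0,0,0,0,0,0],[0,0,0,0,0,0],[0,0,0,0,0,0],[0,0,0,0,0,0],[0,0,0,0,0,0],[0,0,0,0,0,0],[0,0,0,0,0,0],[0,0,0,0,0,0],[0,0,0,0,0,0],[0,0,0,0,0,0],[0,0,0,0,0,0]]
  ],
  "claw": 1.5
}}

```text
time: 28.85
tool_pos: [0.436, -0.1956, 0.0328]
tcp_rot: [2.221, 2.221, 0.004]
wrist_force: [-0.7, 1.2, 6.0]
width: 0.314
```

```bash
python3 -c "
from h import *
go(.6095,-.2515,.034)"
```

```text
t 28.85 pos [ 0.436  -0.1956  0.0328] w 0.314 F [-0.7  1.2  6. ] shift [-5.59 17.35 -0.09] turn [ 0.1 -0.1 -0. ] q [-0.48  0.11  2.19  0.    0.84 -0.48]
```

{"method": "servo_tool", "body": {
  "plan": [
    [[0,0,-1,0,0,0],[0,0,-3,0,0,0],[0,0,-6,0,0,0],[0,0,-9,0,0,0],[-1,2,-12,0,0,0],[-2,5,-13,0,0,0],[-3,8,-13,0,0,0],[-4,11,-13,0,0,0],[-5,14,-13,0,0,0],[-5.6,16.5,-13,0,0,0],[-5.6,17.3,-13,0,0,0],[-5.6,17.3,-13,0,0,0],[-5.6,17.3,-11,0,0,0],[-5.6,17.3,-8,0,0,0],[-5.6,17.3,-5,0,0,0],[-5.6,17.3,-2.5,0,0,0],[-5.6,17.3,-1.5,0,0,0],[-5.6,17.3,-1.5,0,0,0],[-5.6,17.3,-1.5,0,0,0]]
  ]
}}

```text
time: 30.43
tool_pos: [0.608, -0.2514, 0.0482]
tcp_rot: [-2.221, -2.221, -0.003]
wrist_force: [-0.0, -0.1, 0.2]
width: 0.315
```

```bash
python3 - <<'E'
from h import *
w=viewer.read_camera("wrist");cv2.imwrite("pics/w14.png",w["color"][:,:,::-1])
go(.6095,-.2515,.0355)
E
```

```text
t 30.48 pos [ 0.6094 -0.252   0.0497] w 0.321 F [ 0.3 -0.3 -0.3] shift [0.05 0.   1.42] turn [ 0.2 -0.  -0. ] q [-0.43  0.39  1.79  0.    0.95 -0.43]
```

View pics/w14.png

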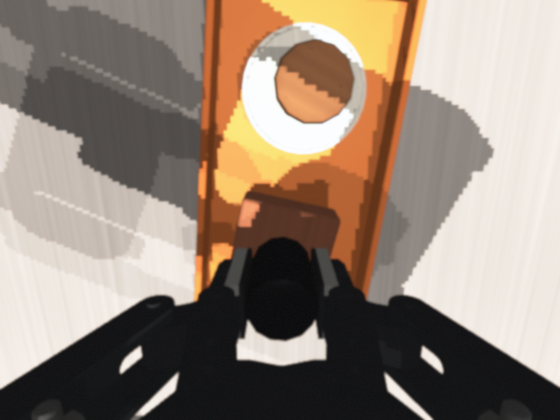

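The square cutter is inside the bay with a gap to the round one. I'll shift 4 mm away from the end wall and lower.

{"method": "servo_tool", "body": {
  "plan": [
    [[0.2,0,0.2,0,0,0],[0.4,0,0.5,0,0,0],[0.4,0,0.8,0,0,0],[0.4,0,1.1,0,0,0],[0.4,0,1.3,0,0,0],[0.4,0,1.5,0,0,0],[0.4,0,1.5,0,0,0],[0.4,0,1.5,0,0,0],[0.4,0,1.5,0,0,0]]
  ]
}}

```text
time: 31.23
tool_pos: [0.6096, -0.2479, 0.0359]
tcp_rot: [2.221, 2.22, 0.005]
wrist_force: [-2.6, 1.9, 5.3]
width: 0.319
```

Contact. Releasing, then moving up and out of the cameras' view.

{"method": "servo_tool", "body": {
  "plan": [
    [[0,0,0,0,0,0],[0,0,0,0,0,0],[0,0,0,0,0,0],[0,0,0,0,0,0],[0,0,0,0,0,0],[0,0,0,0,0,0],[0,0,-0.5,0,0,0],[0,0,-2,0,0,0],[0,0,-5,0,0,0],[0,0,-8,0,0,0],[0,0,-11,0,0,0],[0,0,-14,0,0,0],[-3,-4,-16,0,0,0],[-6,-8,-18,0,0,0],[-9,-12,-18,0,0,0],[-12,-15,-18,0,0,0],[-15,-18,-18,0,0,0],[-18,-20,-18,0,0,0],[-20,-20,-18,0,0,0],[-20,-20,-18,0,0,0]]
  ],
  "claw": 8
}}

```text
time: 32.9
tool_pos: [0.4054, -0.4538, 0.216]
tcp_rot: [2.224, 2.212, -0.0]
wrist_force: [0.5, 0.2, 0.5]
width: 0.94
```

```bash
python3 - <<'E'
from h import *
go(.4,-.45,.2)
T=viewer.read_camera("top");S=viewer.read_camera("scene")
cv2.imwrite("pics/t15.png",cv2.resize(T["color"][120:270,80:480,::-1],(800,300),interpolation=cv2.INTER_CUBIC))
cv2.imwrite("pics/s15.png",cv2.resize(S["color"][100:340,60:460,::-1],(800,480),interpolation=cv2.INTER_CUBIC))
E
```

```text
t 32.9 pos [ 0.4054 -0.4538  0.216 ] w 0.94 F [0.5 0.2 0.5] shift [ 0.39 -0.54  1.6 ] turn [ 0.2  0.2 -0.3] q [-0.88  0.15  1.77  0.    1.22 -0.88]
```

View pics/t15.png

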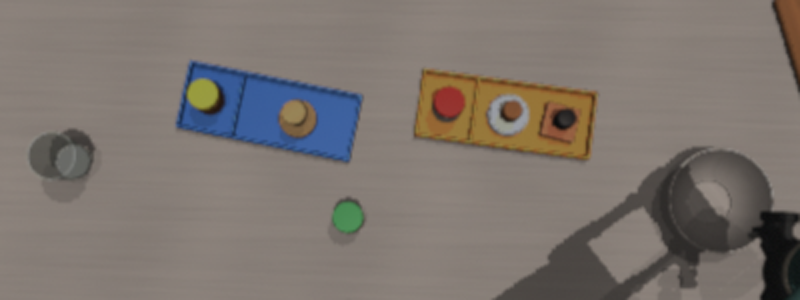

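View pics/s15.png

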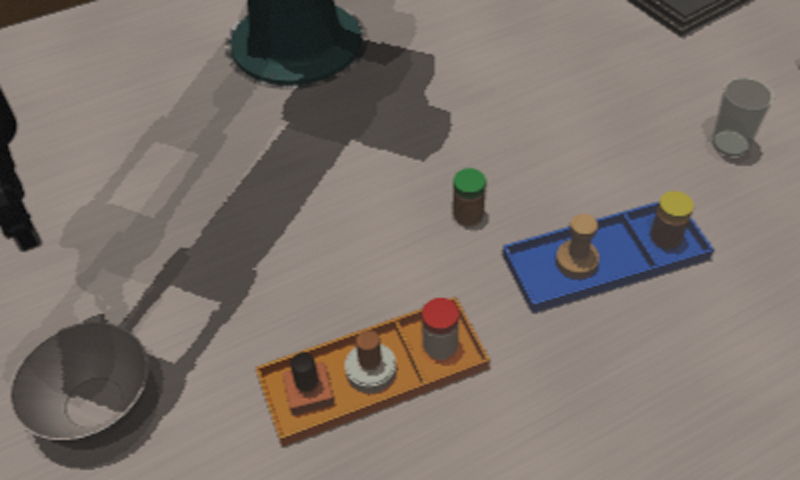

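Both pictures show all five things upright in their bays, and the green jar, bowl and glass in place. One numeric check in the tray frames before handing in.

```bash
python3 - <<'E'
from h import *
T=viewer.read_camera("top");S=viewer.read_camera("scene")
tb=((.6135,.1755),-9.7);to=((.6185,-.169),-6.1)
def chk(n,lo,hi,rt,rs,t,z):
    a,_,_=blob(T["color"],lo,hi,rt);b,_,_=blob(S["color"],lo,hi,rs);p,g=tri(T,a,S,b)
    if t:
        c=np.deg2rad(t[1]);M=np.array([[np.cos(c),np.sin(c)],[-np.sin(c),np.cos(c)]])
        print(n,"tray xy top@z",(M@(onz(T,*a,z)[:2]-t[0])).round(4),"tri xy",(M@(p[:2]-t[0])).round(4),"z",p[2].round(4),"gap",g.round(4))
    else: print(n,a,onz(T,*a,z)[:2].round(4))
chk("yellow",(25,110,100),(35,255,255),(170,150,200,180),(385,190,410,212),tb,.073)
chk("red",(0,140,60),(6,255,255),(290,155,320,190),(265,245,295,266),to,.073)
chk("green",(50,80,50),(80,255,255),(240,210,270,250),(280,180,310,202),None,.07)
chk("tamper top",(15,60,130),(28,255,255),(218,168,236,184),(342,206,362,218),tb,.083)
chk("round knob",(4,90,30),(15,255,130),(328,168,344,184),(236,264,252,288),to,.06)
chk("square knob",(0,0,0),(180,255,50),(355,172,370,188),(204,274,220,296),to,.05)
s=bot.read_state();print(s["time"],np.abs(s["joint_vel"]).max())
E
```

```text
yellow tray xy top@z [-0.0019  0.0888] tri xy [-0.0013  0.0898] z 0.0693 gap 0.0005
red tray xy top@z [-0.0022  0.0874] tri xy [-0.0015  0.0868] z 0.0678 gap 0.0008
green [253.6010929  228.08743169] [0.4606 0.0545]
tamper top tray xy top@z [-0.0027 -0.0414] tri xy [-0.0027 -0.0418] z 0.0806 gap 0.0014
round knob tray xy top@z [ 0.     -0.0027] tri xy [ 0.0006 -0.0039] z 0.0548 gap 0.0014
square knob tray xy top@z [ 0.0002 -0.0792] tri xy [ 0.0001 -0.0803] z 0.0486 gap 0.0019
33.1 0.025797817439380883
```

All are well within limits and the green jar hasn't moved. Handing in.

```bash
python3 -c "
from workcell import finish_job; print(finish_job())"
```

```text
the job is handed in; nothing more can be done
None
```

I made up both kits and handed the job in at about 33 s of the 115 s allowed; `finish_job()` gives no verdict.

- **Pie kit (blue tray):** the tamper is in the large bay and the yellow-capped jar in the small bay.
- **Biscuit kit (orange tray):** the round and square cutters are side by side in the large bay and the red-capped jar is in the small bay.

**Placing:** I set everything down slowly until it touched the tray floor (about 5 N). The red jar was pressed harder, about 15 N, because it had not yet made contact when I lowered it the last few millimetres.

**Last checks, from the top and scene cameras:**

| Thing | x in tray (m) | y in tray (m) |
|---|---|---|
| Yellow jar | -0.002 | 0.089 |
| Red jar | -0.002 | 0.087 |
| Tamper | -0.003 | -0.041 |
| Round cutter | 0.000 | -0.003 |
| Square cutter | 0.000 | -0.079 |

- All five are well inside the limits, and the two cameras agreed to about 1 mm.
- All five look upright and flat on the floor in the pictures. I did not measure tilt as a number.
- The green jar measured exactly where it started. I checked the bowl and glass by eye only; they look untouched.
- The gripper is open and well clear of everything.
- **One mismatch:** the gripper read about 29 mm on the tamper's 26 mm neck. The grip held, so I took it as a reading or pad-shape effect.

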